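# Index the cake turntable at the empty truffle place

## Task

One truffle is still missing from the ring on the little cake. With a fingertip at the rim, gently turn the decorating turntable until the empty place in the ring (the pink sugar disc) is in line with the red-tabbed index slide, then push the red tab home with a fingertip so that the slide locks the table there. Do not touch the cake, do not grip, lift or shove the stand, never spin it fast or lean hard on it, and leave everything else where it is.

Things in the scene. Friction and masses are not known exactly. Their poses are not given: they have to be found in the camera images.
- turntable: loose white decorating turntable, about 3 kg with deck and cake, on rubber feet; foot 180 diameter, deck 232 diameter. Origin on the worktop under the deck's vertical axis, z up; the index slide lies on its -x side (direction -x of this frame from the axis) and travels along its +x. The deck turns with a light drag (about 0.3 N at the rim) and stops at once when let go
- deck_face (a point): point on the deck's flat upper face, 72 above the worktop, 88 from the axis, straight out from the empty place; turns with the deck. The face is bare from radius 64 to 103 but for 12 round-backed grey radial ribs (9 wide, radius 70 to 107, 5 proud) 30 degrees apart; this point is midway between two. A fingertip set down between two ribs at this radius can push a rib round, or drag the face by friction
- rim_notch (a point): middle of the rim notch straight out from the empty place, 110 from the axis, 66 above the worktop; turns with the deck. The white rim bead (12 thick, 232 outside diameter, top level with the face) has 12 such notches, 20 wide, midway between the ribs
- deck (a joint): angle of the deck, rad, seen from above counter-clockwise positive, without stops: at 0 (or any whole turn) the empty place is in line with the slide
- cake: cream-coloured round cake fixed on the deck's middle, gold board 125 diameter, cake 114 diameter, 61 high over the deck's face with its truffles (so up to 133 above the worktop); origin on the deck's face, on the axis
- empty_place (a point): the empty twelfth place in the ring of dark truffles (17 diameter, 30 degrees apart) on the cake's top, marked with a flat pink sugar disc 14 in diameter: 44.5 from the axis, 116 above the worktop; turns with the deck
- slide_tab (a point): middle of the outer face (away from the axis) of the slide's upright red tab: 24 wide, 10 thick, from 72 to 94 above the worktop, this point at 83; 163 from the deck's axis when out, 147 at home. The bracket's end wall just outside it is 66 high and ends 166 from the axis; guides beside the slide are 72 high
- slide (a joint): travel of the index slide towards the axis, m: 0 out, 0.016 home (stop); stays where left; moves at about 1 N. Its 12 mm round nose enters a rim notch only when one is in line, centring the deck if that is up to about 6 degrees off; otherwise it stops against the rim bead at about 0.004
- timer: white digital kitchen timer standing on its foot, 68 wide, 64 high; origin under its middle; leave it alone
- dough_scraper: steel dough scraper with black grip lying flat, 101x122x15; origin under its middle; leave it alone
- truffle_dish: small white plate, 90 diameter, with the last dark truffle on it; origin under its middle; leave it alone
- sugar_shaker: steel sugar shaker, 68 diameter, 106 high; origin under its middle; leave it alone
- ribbon: spool of red ribbon lying flat, 74 diameter, 22 high; origin under its middle; leave it alone

How it is judged (in metres and radians):
On the way:
1. the empty place is turned into line with the index slide while the slide is still out (y of empty_place in the frame of turntable between -0.007 and 0.007 m and x of empty_place in the frame of turntable below -0.03 m and value of joint slide below 0.006 m), for 0.2 s.
At the end, for the whole second after the job is handed in: the empty place is in line with the index slide (within 5 mm sideways, about 6 degrees), the slide is home in that notch (at least 12 of its 16 mm), deck at rest, turntable standing level on the worktop (y of empty_place in the frame of turntable between -0.005 and 0.005 m and x of empty_place in the frame of turntable below -0.03 m and value of joint slide above 0.012 m and velocity of joint deck between -0.05 and 0.05 rad/s and angle between turntable's own z axis and vertical below 0.03 rad and height (world z) of turntable below 0.005 m and linear speed of turntable below 0.02 m/s); the robot touches nothing.
It fails at once if the cake is touched (contact force between any of the arm, the fingers and cake above 0.3 N).
It fails at once if the deck is spun fast (over 1.5 rad/s) (velocity of joint deck above 1.5 rad/s or velocity of joint deck below -1.5 rad/s).
It fails at once if the turntable is pressed or pushed with more than 40 N (contact force between any of the fingers, the arm and turntable above 40 N).
It fails at once if the turntable is lifted (8 mm), tipped or shoved more than 30 mm (height (world z) of turntable above 0.008 m or distance of turntable from where it was at the start of the episode above 0.03 m or angle between turntable's own z axis and vertical above 0.1 rad).
It fails at once if a bystander is moved more than 20 mm (distance of any of timer, dough_scraper, truffle_dish, sugar_shaker, ribbon from where it was at the start of the episode above 0.02 m).
It also fails if it takes over 69 s, if anything falls off the work surface, if the arm or the gripper's body presses on something with over 40 N, if the wrist force passes 120 N, or if a joint passes its speed limit or range.

## Robot

A 6-joint arm with a two-finger parallel gripper is mounted at the origin on a cart in front of the work surface, level with it; the furniture and walls round the work are solid. World frame = base frame: x ahead of the robot, y to its left, z up, the work surface at z = 0. Lengths are in mm, angles in degrees, forces in N, time in s.
With the tool pointing down it reaches from about 350 to 925 mm from the base axis. Payload 6.4 kg.
Tool frame: the origin (TCP) lies at the very end of the fingers, on their centre line; the grasp point (between the pads) lies 19 mm behind it; z points along the fingers, y is the direction in which the jaws open and shut (so a half turn about z gives the same grasp; the last joint's range is limited). The gripper opens to 94 mm and grips with 3 to 60 N. Pads are 16 mm wide; open, the fingers measure 119 mm over their backs; the gripper's body (75 mm by 177 mm) begins 78 mm behind the grasp point.
Start: joints at [-75.751, 14.043, 89.255, -0, 76.702, -9.975], TCP at [266.711, -592.772, 205.455] pointing down, gripper open.
Joint ranges: [-179.41, 179.41], [-58.25, 129.5], [7.25, 145.43], [-54.29, 234.29], [11.92, 165.04], [-157.13, 157.13]. Speed limits (degrees/s): [147.25, 147.25, 180, 180, 180, 180].

## Interface

Orientations are given as a 3x3 rotation matrix whose columns are the frame's x, y, z axes.
In Python, from plant import r gives the robot as it stands.
- The arm moves only by the tool servo_tool, never from a script. Its argument "series" is a list of rows, each a list of 2 entries, a list of its own where there are three numbers: the shift along the world's x, y, z in m, then the turn, a rotation vector about the world's x, y, z in degrees. A call has 1 to 8 rows; each row is the pose to reach, as a shift and turn from the pose measured when the call began; what a row does not reach only later rows make up. A row lasts 1/12 s, in which the tool goes at most 41.7 mm and 7.16 degrees, less where a joint would pass 70% of its speed; a pose out of reach is approached as far as the arm can. A call with a gripper value outside its range is refused whole. "fingers" is the finger opening in m, from 0 to 0.094, set as the call begins (left out, the last holds). The fingers move at their own pace and stop on an object; "force" is the grip in N (left out, the last holds). Time passes only in rows, so rows that repeat a pose let the fingers close. It gives the time, the measured TCP pose, the force and the opening at its end, in the units of the state.
- r.observe(): the state, without advancing time (a new reading comes with each control period).
- r.grab_frame(name): name is "scene" or "top"; returns the picture (480x640x3 uint8, red, green, blue); there is no depth.
- r.calibration(name): a dict with "camera_matrix" (3x3 intrinsics, pixels), "dist" ([k1, k2, p1, p2, k3] as OpenCV has them; the pictures are not rectified), "world_to_cam" (4x4, takes a point from world to camera coordinates). Camera axes: x right, y down, z forward; pixel columns grow to the right and rows downward; lengths in mm; the calibration is good to about 2 mm. A picture is of the moment at which its call begins. calibration takes no time and is no camera call.
- r.hand_in(): hands the job in, once; it reports no verdict.
The state is a dict: "time": time; "qpos": joint angles; "dq": joint speeds; "effort": joint torques, N m; "position": TCP position; "eef_rot": TCP orientation; "contact_force": force on the tool from outside, world axes, zero at the start; "wrist_torque": the same for the moment, N m; "opening": finger opening in mm.
Only numpy, scipy, OpenCV 4.12 (cv2) and the standard library are available. Lean on these libraries where they do the work, as an engineer would, in place of code of your own. Each camera call takes 0.05 s, during which the arm holds its last target.

## Working session

There is one attempt and no reset: what is moved stays moved. The work goes in short steps, Python scripts to look and compute and a tool call to move; the robot and the scene stay as the last step left them, time stands still between calls to the robot, and variables do not carry over. Pictures are saved under pics/ and viewed, and the job is handed in when it is done.

Besides the shell and the picture viewer there is one more tool, called as name([rows], argument=value, ...), one row to a line, values as JSON. servo_tool: Moves the arm, as the interface text tells. Its arguments: {"type":"object","properties":{"series":{"type":"array"},"fingers":{"type":"number"},"force":{"type":"number"}},"required":["series"]}

```bash
mkdir -p pics; ls; python3 - <<'E'
from plant import r
import cv2,json
s=r.observe();print(s)
for n in("scene","top"):
    im=r.grab_frame(n);cv2.imwrite(f"pics/{n}0.png",im[:,:,::-1]);print(n,r.calibration(n))
E
```

```text
pics
{'time': 0.0, 'qpos': array([-7.57501211e+01,  1.40832037e+01,  8.93242964e+01, -8.41537485e-04,
        7.67025343e+01, -9.97515843e+00]), 'dq': array([-0.03316289, -0.03328886, -0.05496009,  0.06353769, -0.06424188,
       -0.03097617]), 'effort': array([-4.73562577e-04, -4.15836811e+01, -3.14601767e+01,  6.85247546e-02,
        3.32922733e-02, -1.56299711e-04]), 'position': array([ 266.56005556, -592.16595307,  204.36136104]), 'eef_rot': array([[ 9.11939585e-01,  4.10324209e-01, -4.86577917e-04],
       [ 4.10324374e-01, -9.11937748e-01,  1.85785288e-03],
       [ 3.18593244e-04, -1.89390436e-03, -9.99998156e-01]]), 'contact_force': array([-0.55115222,  0.44226652, -0.20033882]), 'wrist_torque': array([ 0.02184164, -0.00950134, -0.00965665]), 'opening': 94.04814051331803}
scene {'camera_matrix': array([[558.06482425,   0.        , 317.6049525 ],
       [  0.        , 558.06482425, 232.6412085 ],
       [  0.        ,   0.        ,   1.        ]]), 'dist': array([0.0421833, 0.       , 0.       , 0.       , 0.       ]), 'world_to_cam': array([[ 4.09472027e-01, -9.12087561e-01, 
[... 216 characters left out ...]
    [ 0.00000000e+00,  0.00000000e+00,  0.00000000e+00,
         1.00000000e+00]])}
top {'camera_matrix': array([[600.13448692,   0.        , 319.65022834],
       [  0.        , 600.13448692, 236.59314647],
       [  0.        ,   0.        ,   1.        ]]), 'dist': array([-0.14409803,  0.        ,  0.        ,  0.        ,  0.        ]), 'world_to_cam': array([[-3.23917156e-01, -9.46085318e-01,  4.96461434e-04,
         5.66824779e-01],
       [-9.13996343e-01,  3.12795057e-01, -2.58398794e-01,
         5.86027795e+02],
       [ 2.44312015e-01, -8.41535666e-02, -9.66038207e-01,
         1.55137037e+03],
       [ 0.00000000e+00,  0.00000000e+00,  0.00000000e+00,
         1.00000000e+00]])}
```

View pics/scene0.png

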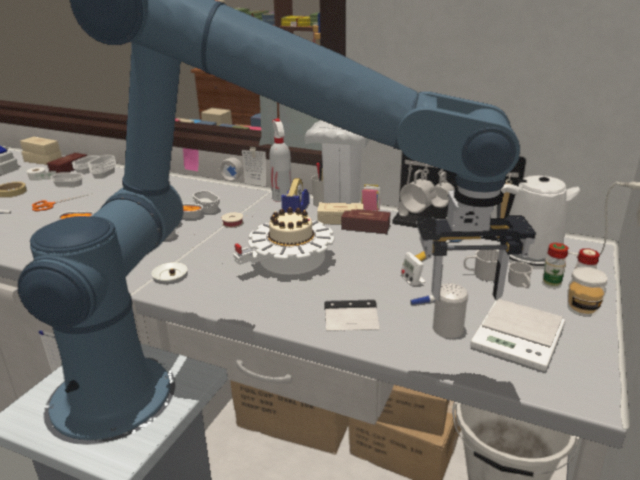

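View pics/top0.png

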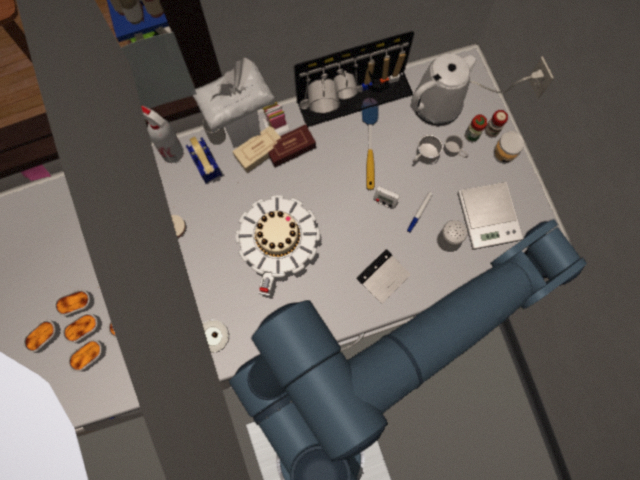

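The top view has the turntable at about (278,236), the pink disc at about (288,218) and the red tab at about (267,284). I'll zoom in.

```bash
cat > h.py <<'E'
import numpy as np,cv2
from plant import r
def cal(n):
    c=r.calibration(n);return c["camera_matrix"],c["dist"],c["world_to_cam"]
def unproj(n,px,z):
    K,d,T=cal(n);p=cv2.undistortPoints(np.array(px,float).reshape(-1,1,2),K,d).reshape(-1,2)
    R=T[:3,:3];c=-R.T@T[:3,3];ray=np.c_[p,np.ones(len(p))]@R
    return c+ray*((z-c[2])/ray[:,2])[:,None]
def proj(n,P):
    K,d,T=cal(n);return cv2.projectPoints(np.array(P,float).reshape(-1,1,3),cv2.Rodrigues(T[:3,:3])[0],T[:3,3],K,d)[0].reshape(-1,2)
def crop(im,x0,y0,w,h,s,f):
    cv2.imwrite(f,cv2.resize(im[y0:y0+h,x0:x0+w],None,fx=s,fy=s,interpolation=cv2.INTER_CUBIC))
E
python3 - <<'E'
from h import *
t=cv2.imread("pics/top0.png");s=cv2.imread("pics/scene0.png")
crop(t,225,185,110,120,5,"pics/t0c.png");crop(s,220,170,130,120,5,"pics/s0c.png")
E
```

```text
(no output)
```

View pics/t0c.png

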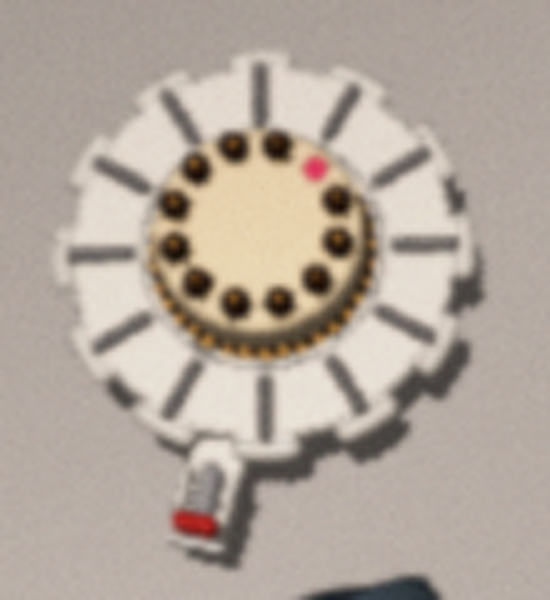

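View pics/s0c.png

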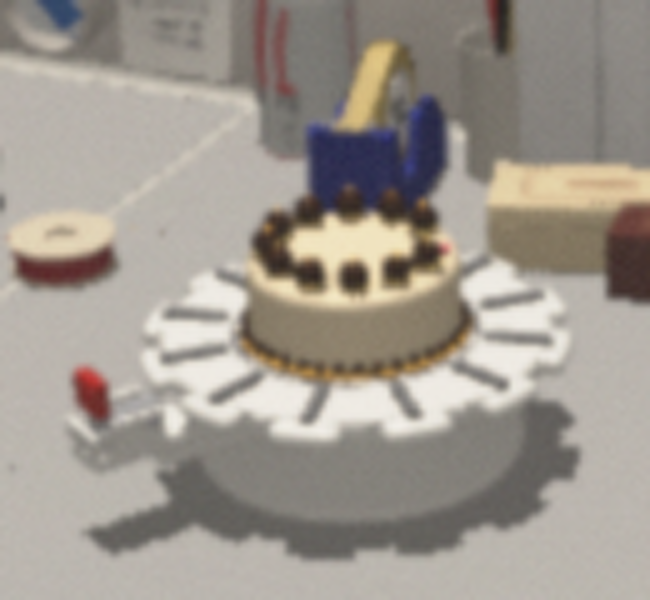

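```bash
cat >> h.py <<'E'
def c2p(c,x0,y0,s): return (np.array(c,float)+.5)/s-.5+[x0,y0]
E
python3 - <<'E'
from h import *
from scipy.optimize import least_squares
ribs=[(260,95),(342,112),(402,167),(425,244),(406,323),(347,386),(265,408),(182,390),(121,334),(101,255),(122,174),(180,116)]
tr=[(277,146),(337,200),(338,242),(316,280),(279,301),(236,302),(197,283),(175,247),(174,205),(197,168),(234,146)]
R=unproj("top",c2p(ribs,225,185,5),75);T=unproj("top",c2p(tr,225,185,5),124)
def circ(P):
    f=lambda v:np.hypot(*(P[:,:2]-v[:2]).T)-v[2]
    o=least_squares(f,[*P[:,:2].mean(0),80]);return o.x,abs(o.fun).max()
print(circ(R));print(circ(T))
c=circ(R)[0][:2]
pink=unproj("top",c2p([(316,168)],225,185,5),116)[0];print("pink",pink,np.hypot(*(pink[:2]-c)))
tab=unproj("top",c2p([(196,523)],225,185,5),90)[0];print("tab",tab,np.hypot(*(tab[:2]-c)))
a=lambda p:np.degrees(np.arctan2(p[1]-c[1],p[0]-c[0]))
print("ang pink",a(pink),"tab",a(tab))
ra=np.array([a(p) for p in R]);print("ribs",np.round(ra,1), np.round(ra%30,1))
E
```

```text
(array([598.36815033, -81.75143082,  88.85213664]), np.float64(0.7715944701745059))
(array([599.23812583, -81.99284265,  44.44925106]), np.float64(0.47939358442946656))
pink [ 620.38457685 -121.87869407  116.        ] 45.770299246863715
tab [463.23065018  -2.38240519  90.        ] 156.72136476861775
ang pink -61.24796299190436 tab 149.57341002897923
ribs [ -17.   -47.3  -77.2 -107.  -136.7 -167.3  163.   133.   103.2   73.2
   42.3   12.7] [13.  12.7 12.8 13.  13.3 12.7 13.  13.  13.2 13.2 12.3 12.7]
```

servo_tool([
  [[0.024,0.03,0.01],[0,0,6]],
  [[0.048,0.06,0.01],[0,0,12]],
  [[0.072,0.09,0.01],[0,0,18]],
  [[0.096,0.12,0.01],[0,0,24]],
  [[0.12,0.15,0.01],[0,0,30]],
  [[0.144,0.18,0.01],[0,0,35.4]],
  [[0.168,0.21,0.01],[0,0,35.4]],
  [[0.192,0.24,0.01],[0,0,35.4]],
], fingers=0, force=20)

```text
time: 0.77
position: [459.2, -350.4, 214.1]
eef_rot: [[0.506, 0.863, -0.002], [0.863, -0.506, 0.002], [0.0, -0.002, -1.0]]
contact_force: [0.1, -0.2, 0.1]
opening: 43.9
```

servo_tool([
  [[0.024,0.032,0],[0,0,0]],
  [[0.048,0.064,0],[0,0,0]],
  [[0.072,0.096,0],[0,0,0]],
  [[0.096,0.128,0],[0,0,0]],
  [[0.12,0.158,0],[0,0,0]],
  [[0.136,0.18,0],[0,0,0]],
  [[0.136,0.18,-0.02],[0,0,0]],
  [[0.136,0.18,-0.05],[0,0,0]],
])

```text
time: 1.43
position: [598.2, -169.5, 166.8]
eef_rot: [[0.503, 0.864, 0.005], [0.864, -0.503, -0.001], [0.001, 0.005, -1.0]]
contact_force: [-0.6, -0.2, -0.3]
opening: 0.7
```

```bash
python3 - <<'E'
from h import *
for n in("scene","top"):
    im=r.grab_frame(n);cv2.imwrite(f"pics/{n}1.png",im[:,:,::-1])
s=r.observe();print(s["position"],s["qpos"],s["contact_force"],s["opening"])
t=cv2.imread("pics/top1.png");s=cv2.imread("pics/scene1.png")
crop(s,200,120,180,150,4,"pics/s1c.png");crop(t,210,150,150,150,4,"pics/t1c.png")
E
```

```text
[ 592.07334265 -168.20710654  158.41489664] [-2.64152532e+01  1.25252380e+01  9.61539719e+01  3.28279046e-02
  7.20556487e+01  3.89518364e+00] [-0.70077165  0.72538419 -0.96075307] 0.5434334558023416
```

View pics/s1c.png

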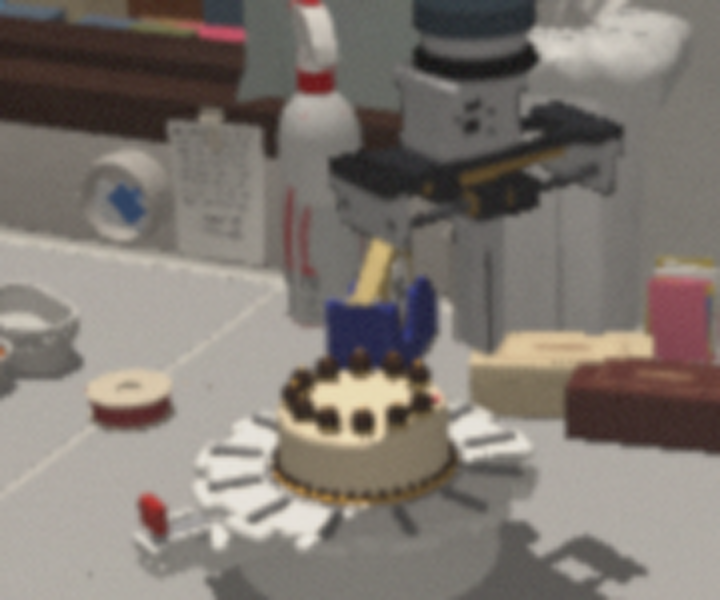

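View pics/t1c.png

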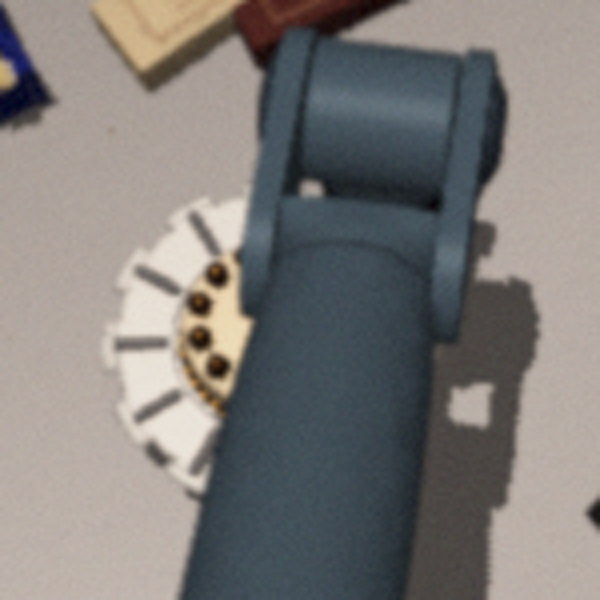

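servo_tool([
  [[0.002,-0.002,-0.02],[0,0,0]],
  [[0.002,-0.002,-0.04],[0,0,0]],
  [[0.002,-0.002,-0.06],[0,0,0]],
  [[0.002,-0.002,-0.068],[0,0,0]],
  [[0.002,-0.002,-0.068],[0,0,0]],
  [[0.002,-0.002,-0.068],[0,0,0]],
])

```text
time: 2.03
position: [594.4, -170.6, 91.4]
eef_rot: [[0.505, 0.863, -0.011], [0.863, -0.505, 0.006], [-0.0, -0.012, -1.0]]
contact_force: [0.5, -0.4, -0.0]
opening: 0.7
```

```bash
python3 - <<'E'
from h import *
im=r.grab_frame("scene");cv2.imwrite(f"pics/scene2.png",im[:,:,::-1])
s=r.observe();print(s["position"],s["contact_force"])
print(proj("scene",[s["position"]]))
s=cv2.imread("pics/scene2.png")
crop(s,220,150,130,110,6,"pics/s2c.png")
E
```

```text
[ 594.96424368 -170.83870359   92.15939577] [ 0.02401322 -0.94660736  0.58374242]
[[321.66713748 235.37195143]]
```

View pics/s2c.png

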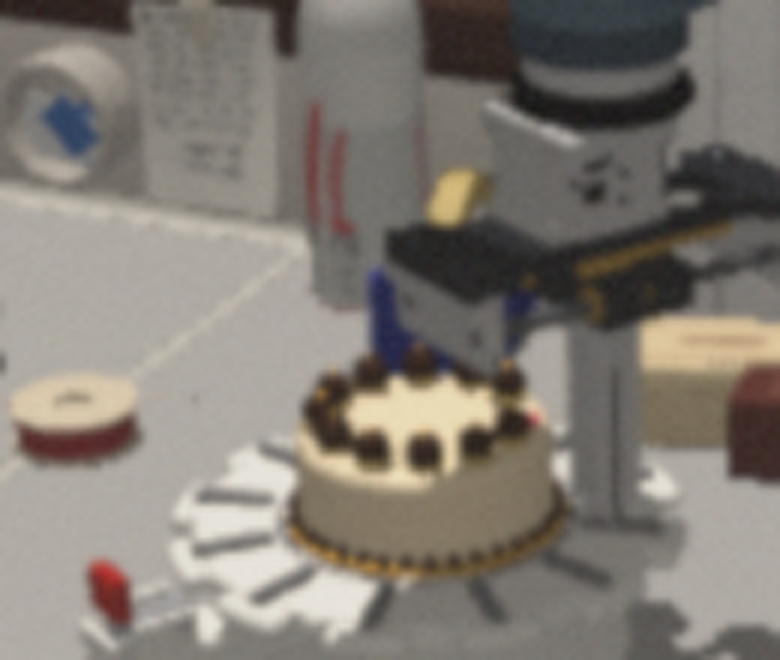

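servo_tool([
  [[0,0,-0.006],[0,0,0]],
  [[0,0,-0.012],[0,0,0]],
  [[0,0,-0.015],[0,0,0]],
  [[0,0,-0.015],[0,0,0]],
  [[0,0,-0.015],[0,0,0]],
])

```text
time: 2.5
position: [594.8, -170.7, 76.9]
eef_rot: [[0.505, 0.863, -0.01], [0.863, -0.505, 0.005], [-0.0, -0.011, -1.0]]
contact_force: [0.0, 0.5, 1.1]
opening: 0.2
```

servo_tool([
  [[0,0,-0.001],[0,0,0]],
  [[0,0,-0.002],[0,0,0]],
  [[0,0,-0.003],[0,0,0]],
  [[0,0,-0.003],[0,0,0]],
])

```text
time: 2.83
position: [594.7, -170.7, 73.7]
eef_rot: [[0.505, 0.863, -0.01], [0.863, -0.505, 0.006], [-0.0, -0.011, -1.0]]
contact_force: [0.0, -0.9, 0.3]
opening: 0.3
```

```bash
cat >> h.py <<'E'
C=np.array([598.8,-81.9])
def arc(step,n=8,hold=0,rr=89,z=73.7):
    p=r.observe()["position"];d=p[:2]-C;th=np.degrees(np.arctan2(d[1],d[0]))
    print("p",p.round(1),"th",th.round(1),"r",np.hypot(*d).round(1))
    rows=[]
    for k in range(1,n+1):
        a=np.radians(th+step*min(k,n-hold));q=C+rr*np.array([np.cos(a),np.sin(a)])-p[:2]
        rows.append([[round(q[0]/1e3,3),round(q[1]/1e3,3),round((z-p[2])/1e3,3)],[0,0,0]])
    print(rows)
E
python3 - <<'E'
from h import *
from scipy.optimize import brentq
# finger angle so that rib axis at phi touches rectangle
def need(phi,rr=89):
    def g(t):
        a=np.radians(t);n=np.radians(phi+90) # normal of rib, CCW side
        N=np.array([np.cos(n),np.sin(n)]);q=rr*np.array([np.cos(a),np.sin(a)])
        ax=np.radians(59.7);ay=np.radians(-30.3)
        s=8*abs(np.cos(ax-n))+12.5*abs(np.cos(ay-n))
        return q@N-s-4
    return brentq(g,phi,phi+40)
print(need(252.9),need(104.6),need(135),need(180))
arc(-3)
E
```

```text
264.5661271834055 116.59807822971875 144.6442039268874 191.1520321354817
p [ 594.7 -170.7   73.7] th -92.7 r 88.9
[[[np.float64(-0.005), np.float64(0.0), np.float64(-0.0)], [0, 0, 0]], [[np.float64(-0.009), np.float64(0.001), np.float64(-0.0)], [0, 0, 0]], [[np.float64(-0.014), np.float64(0.002), np.float64(-0.0)], [0, 0, 0]], [[np.float64(-0.018), np.float64(0.003), np.float64(-0.0)], [0, 0, 0]], [[np.float64(-0.023), np.float64(0.004), np.float64(-0.0)], [0, 0, 0]], [[np.float64(-0.027), np.float64(0.006), np.float64(-0.0)], [0, 0, 0]], [[np.float64(-0.032), np.float64(0.007), np.float64(-0.0)], [0, 0, 0]], [[np.float64(-0.036), np.float64(0.009), np.float64(-0.0)], [0, 0, 0]]]
```

servo_tool([
  [[-0.004,0,0],[0,0,0]],
  [[-0.008,0.001,0],[0,0,0]],
  [[-0.012,0.001,0],[0,0,0]],
  [[-0.016,0.002,0],[0,0,0]],
  [[-0.02,0.003,0],[0,0,0]],
  [[-0.024,0.005,0],[0,0,0]],
  [[-0.028,0.006,0],[0,0,0]],
  [[-0.032,0.008,0],[0,0,0]],
])

```text
time: 3.5
position: [562.3, -162.6, 73.8]
eef_rot: [[0.505, 0.863, -0.01], [0.863, -0.505, 0.005], [-0.0, -0.011, -1.0]]
contact_force: [0.8, -0.2, 0.1]
opening: 0.4
```

```bash
sed -i 's/round(q\[0\]\/1e3,3),round(q\[1\]\/1e3,3),round((z-p\[2\])\/1e3,3)/*[float(round(v,3)) for v in (q[0]\/1e3,q[1]\/1e3,(z-p[2])\/1e3)]/' h.py; python3 - <<'E'
from h import *
im=r.grab_frame("scene");cv2.imwrite(f"pics/scene3.png",im[:,:,::-1])
s=cv2.imread("pics/scene3.png")
crop(s,220,150,130,110,6,"pics/s3c.png")
arc(-3)
E
```

```text
p [ 561.6 -162.1   73.6] th -114.9 r 88.4
[[[-0.004, 0.002, 0.0], [0, 0, 0]], [[-0.008, 0.004, 0.0], [0, 0, 0]], [[-0.012, 0.006, 0.0], [0, 0, 0]], [[-0.016, 0.009, 0.0], [0, 0, 0]], [[-0.02, 0.012, 0.0], [0, 0, 0]], [[-0.023, 0.015, 0.0], [0, 0, 0]], [[-0.027, 0.018, 0.0], [0, 0, 0]], [[-0.03, 0.022, 0.0], [0, 0, 0]]]
```

View pics/s3c.png

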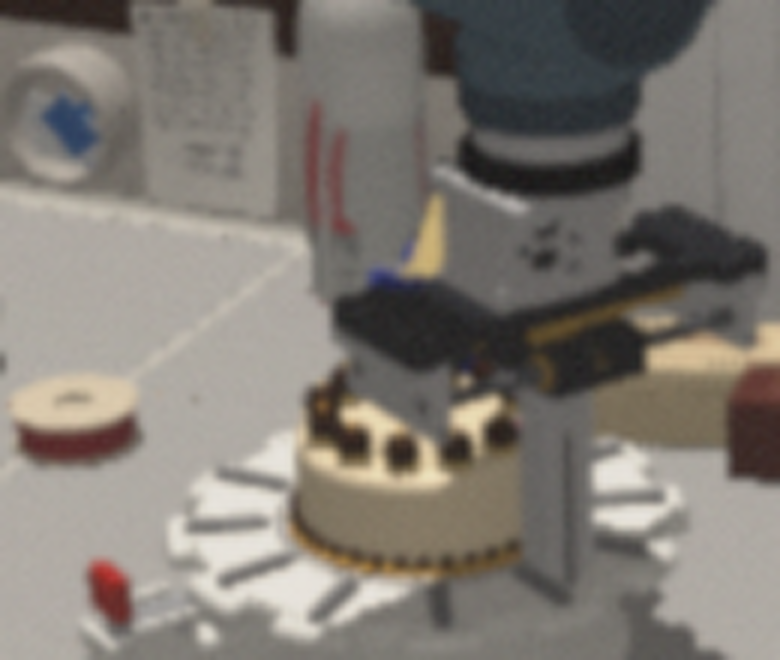

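servo_tool([
  [[-0.004,0.002,0],[0,0,0]],
  [[-0.008,0.004,0],[0,0,0]],
  [[-0.012,0.006,0],[0,0,0]],
  [[-0.016,0.009,0],[0,0,0]],
  [[-0.02,0.012,0],[0,0,0]],
  [[-0.023,0.015,0],[0,0,0]],
  [[-0.027,0.018,0],[0,0,0]],
  [[-0.03,0.022,0],[0,0,0]],
])

```text
time: 4.22
position: [531.2, -139.9, 73.6]
eef_rot: [[0.505, 0.863, -0.011], [0.863, -0.505, 0.006], [-0.001, -0.012, -1.0]]
contact_force: [0.3, -0.4, 0.9]
opening: 0.3
```

```bash
python3 -c "
from h import *
arc(-3)"
```

```text
p [ 531.2 -139.9   73.6] th -139.4 r 89.1
[[[-0.003, 0.004, 0.0], [0, 0, 0]], [[-0.006, 0.007, 0.0], [0, 0, 0]], [[-0.008, 0.011, 0.0], [0, 0, 0]], [[-0.011, 0.015, 0.0], [0, 0, 0]], [[-0.013, 0.02, 0.0], [0, 0, 0]], [[-0.015, 0.024, 0.0], [0, 0, 0]], [[-0.016, 0.028, 0.0], [0, 0, 0]], [[-0.018, 0.033, 0.0], [0, 0, 0]]]
```

servo_tool([
  [[-0.003,0.004,0],[0,0,0]],
  [[-0.006,0.007,0],[0,0,0]],
  [[-0.008,0.011,0],[0,0,0]],
  [[-0.011,0.015,0],[0,0,0]],
  [[-0.013,0.02,0],[0,0,0]],
  [[-0.015,0.024,0],[0,0,0]],
  [[-0.016,0.028,0],[0,0,0]],
  [[-0.018,0.033,0],[0,0,0]],
])

```text
time: 4.88
position: [513.2, -106.6, 73.7]
eef_rot: [[0.505, 0.863, -0.011], [0.863, -0.505, 0.006], [-0.001, -0.012, -1.0]]
contact_force: [-0.4, -0.5, 0.5]
opening: 0.2
```

```bash
python3 -c "
from h import *
im=r.grab_frame('scene');crop(im[:,:,::-1],220,150,130,110,6,'pics/s4c.png')
arc(-3)"
```

```text
p [ 512.6 -105.7   73.4] th -164.6 r 89.4
[[[-0.001, 0.005, 0.0], [0, 0, 0]], [[-0.002, 0.009, 0.0], [0, 0, 0]], [[-0.002, 0.014, 0.0], [0, 0, 0]], [[-0.003, 0.018, 0.0], [0, 0, 0]], [[-0.003, 0.023, 0.0], [0, 0, 0]], [[-0.003, 0.028, 0.0], [0, 0, 0]], [[-0.002, 0.032, 0.0], [0, 0, 0]], [[-0.002, 0.037, 0.0], [0, 0, 0]]]
```

View pics/s4c.png

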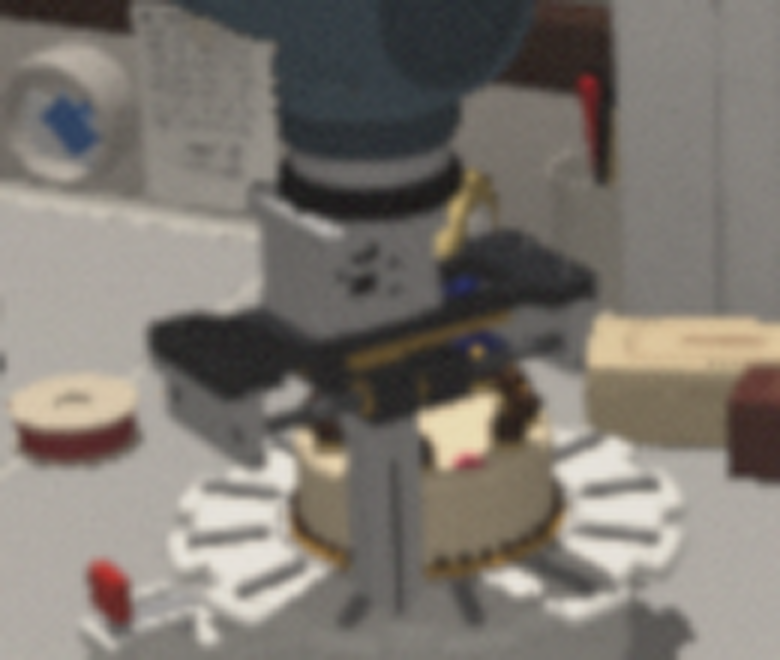

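The pink disc has come round to the front at about (465,460) in the crop, and the finger is still pushing the rib just ahead of it. I'll carry on.

servo_tool([
  [[-0.001,0.005,0],[0,0,0]],
  [[-0.002,0.009,0],[0,0,0]],
  [[-0.002,0.014,0],[0,0,0]],
  [[-0.003,0.018,0],[0,0,0]],
  [[-0.003,0.023,0],[0,0,0]],
  [[-0.003,0.028,0],[0,0,0]],
  [[-0.002,0.032,0],[0,0,0]],
  [[-0.002,0.037,0],[0,0,0]],
])

```text
time: 5.6
position: [510.8, -68.3, 73.5]
eef_rot: [[0.505, 0.863, -0.011], [0.863, -0.505, 0.006], [-0.0, -0.013, -1.0]]
contact_force: [0.1, -0.7, -0.7]
opening: 0.5
```

```bash
python3 -c "
from h import *
arc(-3)"
```

```text
p [510.8 -68.3  73.5] th 171.2 r 89.0
[[[0.001, 0.005, 0.0], [0, 0, 0]], [[0.002, 0.009, 0.0], [0, 0, 0]], [[0.003, 0.014, 0.0], [0, 0, 0]], [[0.005, 0.018, 0.0], [0, 0, 0]], [[0.007, 0.022, 0.0], [0, 0, 0]], [[0.008, 0.027, 0.0], [0, 0, 0]], [[0.011, 0.031, 0.0], [0, 0, 0]], [[0.013, 0.035, 0.0], [0, 0, 0]]]
```

servo_tool([
  [[0.001,0.005,0],[0,0,0]],
  [[0.002,0.009,0],[0,0,0]],
  [[0.003,0.014,0],[0,0,0]],
  [[0.005,0.018,0],[0,0,0]],
  [[0.007,0.022,0],[0,0,0]],
  [[0.008,0.027,0],[0,0,0]],
  [[0.011,0.031,0],[0,0,0]],
  [[0.013,0.035,0],[0,0,0]],
])

```text
time: 6.27
position: [524.1, -32.9, 73.5]
eef_rot: [[0.504, 0.863, -0.011], [0.863, -0.504, 0.006], [-0.0, -0.013, -1.0]]
contact_force: [0.5, 0.2, 0.0]
opening: 0.2
```

```bash
python3 -c "
from h import *
im=r.grab_frame('scene');crop(im[:,:,::-1],220,150,130,110,6,'pics/s5c.png')
arc(-3)"
```

```text
p [524.4 -32.4  73.6] th 146.4 r 89.4
[[[0.003, 0.004, 0.0], [0, 0, 0]], [[0.006, 0.007, 0.0], [0, 0, 0]], [[0.009, 0.011, 0.0], [0, 0, 0]], [[0.012, 0.014, 0.0], [0, 0, 0]], [[0.016, 0.017, 0.0], [0, 0, 0]], [[0.019, 0.02, 0.0], [0, 0, 0]], [[0.023, 0.023, 0.0], [0, 0, 0]], [[0.027, 0.026, 0.0], [0, 0, 0]]]
```

View pics/s5c.png

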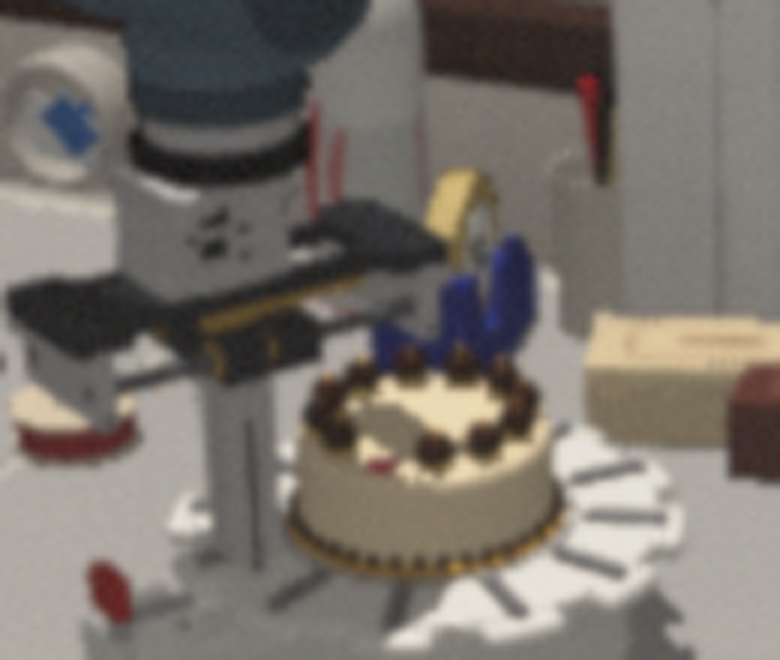

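servo_tool([
  [[0.003,0.004,0],[0,0,0]],
  [[0.006,0.007,0],[0,0,0]],
  [[0.009,0.011,0],[0,0,0]],
  [[0.012,0.014,0],[0,0,0]],
  [[0.016,0.017,0],[0,0,0]],
  [[0.019,0.02,0],[0,0,0]],
  [[0.023,0.023,0],[0,0,0]],
  [[0.025,0.025,0],[0,0,0]],
])

```text
time: 6.98
position: [550.0, -7.0, 73.6]
eef_rot: [[0.504, 0.864, -0.011], [0.864, -0.504, 0.007], [0.001, -0.013, -1.0]]
contact_force: [-0.5, 0.3, -0.4]
opening: 0.5
```

```bash
python3 -c "
from h import *
for n in('scene','top'):
    cv2.imwrite(f'pics/{n}6.png',r.grab_frame(n)[:,:,::-1])
crop(cv2.imread('pics/scene6.png'),220,150,130,110,6,'pics/s6c.png')
crop(cv2.imread('pics/top6.png'),225,185,110,120,5,'pics/t6c.png')
arc(-1)"
```

```text
p [549.7  -7.   73.6] th 123.2 r 89.5
[[[0.002, 0.0, 0.0], [0, 0, 0]], [[0.003, 0.001, 0.0], [0, 0, 0]], [[0.004, 0.002, 0.0], [0, 0, 0]], [[0.006, 0.003, 0.0], [0, 0, 0]], [[0.007, 0.004, 0.0], [0, 0, 0]], [[0.008, 0.004, 0.0], [0, 0, 0]], [[0.01, 0.005, 0.0], [0, 0, 0]], [[0.011, 0.006, 0.0], [0, 0, 0]]]
```

View pics/s6c.png

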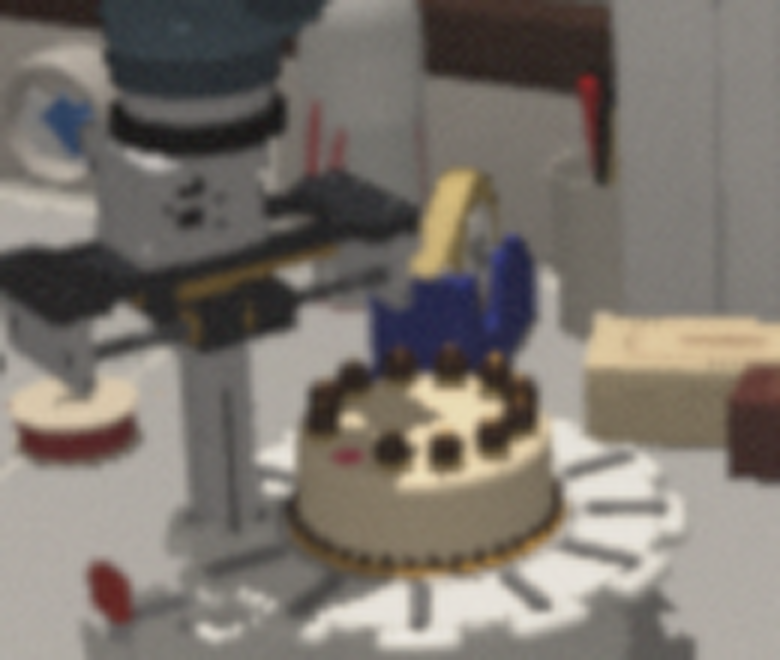

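View pics/t6c.png

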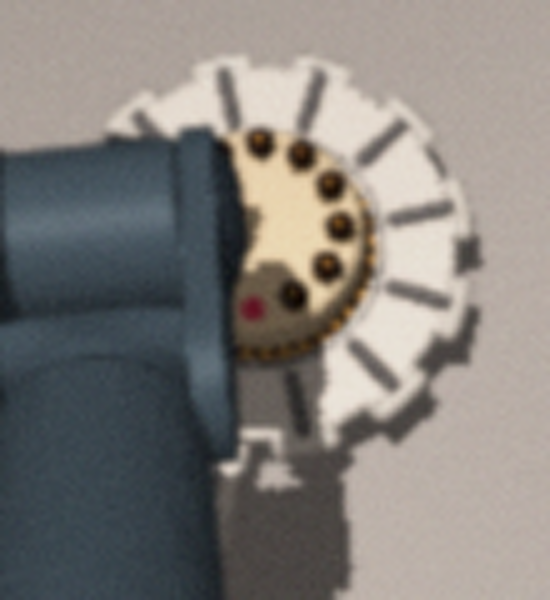

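```bash
python3 - <<'E'
from h import *
a=lambda P:np.degrees(np.arctan2(P[:,1]-C[1],P[:,0]-C[0]))
R=unproj("top",c2p([(228,100),(312,100),(381,143),(420,214),(418,293),(374,365),(298,403)],225,185,5),75)
print(np.round(a(R)%30,1))
p=unproj("top",c2p([(253,308)],225,185,5),116);print(a(p),np.hypot(*(p[0,:2]-C)))
E
```

```text
[24.7 24.2 24.2 23.9 24.7 24.4 24.6]
[159.31688674] 43.702948402038125
```

servo_tool([
  [[0.003,0.001,0],[0,0,0]],
  [[0.005,0.002,0],[0,0,0]],
  [[0.007,0.003,0],[0,0,0]],
  [[0.009,0.004,0],[0,0,0]],
  [[0.011,0.005,0],[0,0,0]],
  [[0.0135,0.0065,0],[0,0,0]],
  [[0.0135,0.0065,0],[0,0,0]],
  [[0.0135,0.0065,0],[0,0,0]],
])

```text
time: 7.75
position: [563.4, -0.4, 73.6]
eef_rot: [[0.504, 0.864, -0.011], [0.864, -0.504, 0.007], [0.001, -0.013, -1.0]]
contact_force: [-0.2, -0.3, 0.1]
opening: -0.0
```

```bash
python3 -c "
from h import *
cv2.imwrite(f'pics/top7.png',r.grab_frame('top')[:,:,::-1])
crop(cv2.imread('pics/top7.png'),225,185,110,120,5,'pics/t7c.png')
arc(-1)"
```

```text
p [ 5.633e+02 -4.000e-01  7.350e+01] th 113.6 r 88.9
[[[0.001, 0.001, 0.0], [0, 0, 0]], [[0.003, 0.001, 0.0], [0, 0, 0]], [[0.004, 0.002, 0.0], [0, 0, 0]], [[0.006, 0.002, 0.0], [0, 0, 0]], [[0.007, 0.003, 0.0], [0, 0, 0]], [[0.009, 0.003, 0.0], [0, 0, 0]], [[0.01, 0.004, 0.0], [0, 0, 0]], [[0.012, 0.004, 0.0], [0, 0, 0]]]
```

View pics/t7c.png

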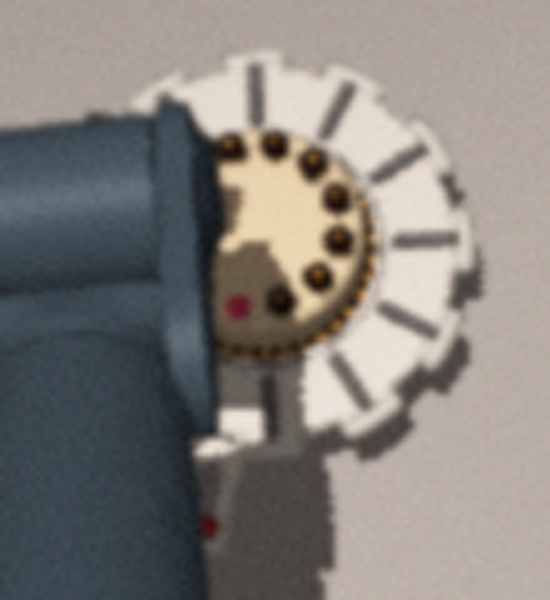

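```bash
python3 - <<'E'
from h import *
a=lambda P:np.degrees(np.arctan2(P[:,1]-C[1],P[:,0]-C[0]))
R=unproj("top",c2p([(256,94),(338,110),(399,164),(426,240),(408,320),(350,382),(269,408)],225,185,5),75)
print(np.round(a(R)%30,1))
p=unproj("top",c2p([(238,307)],225,185,5),116);print(a(p),np.hypot(*(p[0,:2]-C)))
# slide direction precise from initial image: tab top + nose/bracket centre line
t=unproj("top",c2p([(196,523)],225,185,5),90);print(a(t),t)
b=unproj("top",c2p([(196,546)],225,185,5),66);print(a(b),b,np.hypot(*(b[0,:2]-C)))
E
```

```text
[14.5 14.1 14.  14.2 14.4 14.2 14.4]
[148.94125014] 44.131898806406994
[149.60643645] [[463.23065018  -2.38240519  90.        ]]
[149.50262366] [[456.07326947   2.1636662   66.        ]] 165.64304870245917
```

servo_tool([
  [[0,0,0.01],[0,0,0]],
  [[0,0,0.035],[0,0,0]],
  [[0,0,0.065],[0,0,0]],
  [[-0.02,0.002,0.085],[0,0,0]],
  [[-0.05,0.005,0.085],[0,0,0]],
  [[-0.085,0.008,0.085],[0,0,0]],
  [[-0.115,0.011,0.085],[0,0,0]],
  [[-0.124,0.012,0.085],[0,0,0]],
])

```text
time: 8.47
position: [436.0, 12.3, 158.4]
eef_rot: [[0.504, 0.864, -0.012], [0.864, -0.503, 0.007], [0.0, -0.014, -1.0]]
contact_force: [0.8, -0.9, 0.1]
opening: 0.7
```

servo_tool([
  [[0,0,-0.015],[0,0,0]],
  [[0,0,-0.035],[0,0,0]],
  [[0,0,-0.05],[0,0,0]],
  [[0,0,-0.055],[0,0,0]],
  [[0,0,-0.055],[0,0,0]],
])

```text
time: 8.88
position: [435.2, 12.5, 102.8]
eef_rot: [[0.504, 0.864, -0.014], [0.864, -0.504, 0.008], [-0.0, -0.016, -1.0]]
contact_force: [0.6, 0.7, 0.5]
opening: 0.3
```

```bash
python3 -c "
from h import *
for n in('scene','top'):
    cv2.imwrite(f'pics/{n}8.png',r.grab_frame(n)[:,:,::-1])
crop(cv2.imread('pics/scene8.png'),200,160,130,110,6,'pics/s8c.png')
crop(cv2.imread('pics/top8.png'),225,185,110,120,5,'pics/t8c.png')
s=r.observe();print(s['position'],s['contact_force'],s['qpos'])"
```

```text
[436.63631888  12.15181009 104.37008764] [ 0.605746   -0.04983535 -0.28251813] [-13.50460253  -8.18864278 123.69002197   0.26613437  65.18715647
  16.61885034]
```

View pics/s8c.png

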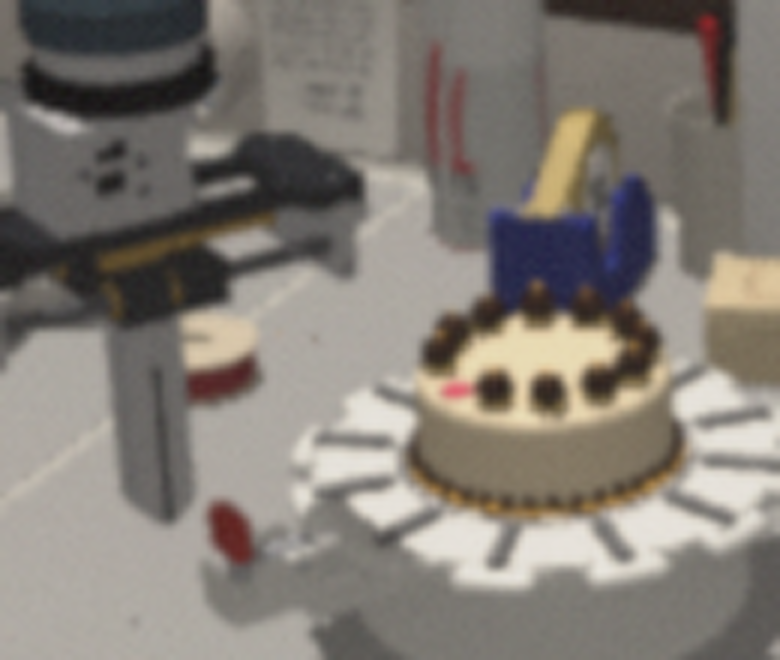

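View pics/t8c.png

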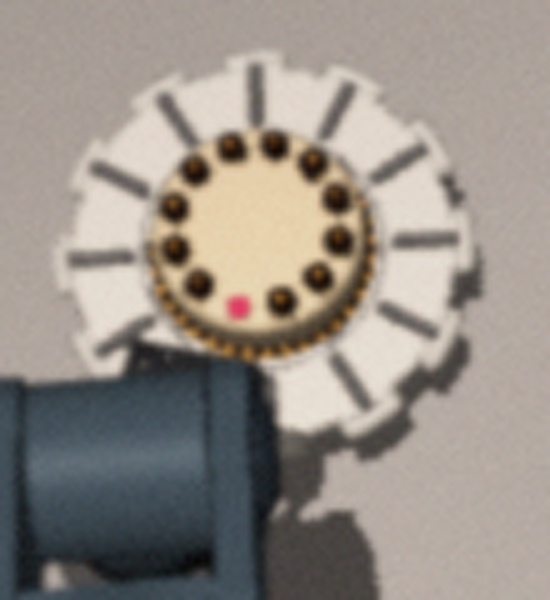

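servo_tool([
  [[0,0,-0.008],[0,0,0]],
  [[0,0,-0.016],[0,0,0]],
  [[0,0,-0.024],[0,0,0]],
  [[0,0,-0.024],[0,0,0]],
  [[0,0,-0.024],[0,0,0]],
])

```text
time: 9.4
position: [436.0, 12.3, 79.6]
eef_rot: [[0.504, 0.864, -0.012], [0.864, -0.503, 0.007], [0.0, -0.014, -1.0]]
contact_force: [0.3, 0.3, -0.3]
opening: 0.4
```

```bash
python3 -c "
from h import *
crop(r.grab_frame('scene')[:,:,::-1],200,160,130,110,6,'pics/s9c.png')
s=r.observe();p=s['position'];d=p[:2]-C;u=np.array([np.cos(np.radians(149.55)),np.sin(np.radians(149.55))]);print(p,s['contact_force'],'r',d@u,'lat',d@[-u[1],u[0]])"
```

```text
[436.42610671  12.22599267  80.05514881] [ 0.0789115  -0.07688036  0.15331729] r 187.67970468042856 lat 1.1454989624103296
```

View pics/s9c.png

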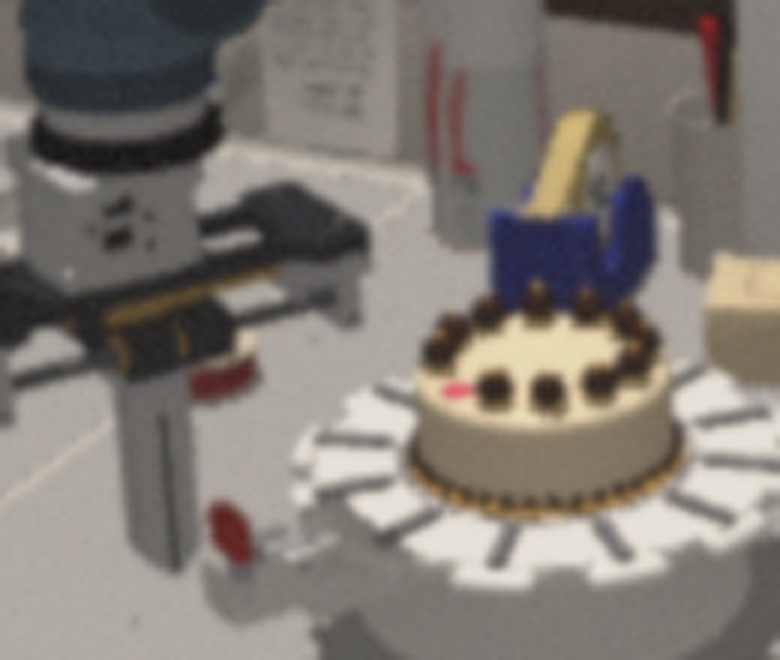

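servo_tool([
  [[0.004,-0.002,0],[0,0,0]],
  [[0.007,-0.004,0],[0,0,0]],
  [[0.01,-0.006,0],[0,0,0]],
  [[0.012,-0.007,0],[0,0,0]],
  [[0.014,-0.008,0],[0,0,0]],
  [[0.016,-0.0095,0],[0,0,0]],
  [[0.018,-0.011,0],[0,0,0]],
  [[0.0195,-0.012,0],[0,0,0]],
])

```text
time: 10.12
position: [456.1, 0.2, 80.0]
eef_rot: [[0.504, 0.864, -0.012], [0.864, -0.504, 0.007], [0.001, -0.014, -1.0]]
contact_force: [-0.7, 1.0, -0.1]
opening: 0.4
```

servo_tool([
  [[0.001,-0.0005,0],[0,0,0]],
  [[0.002,-0.001,0],[0,0,0]],
  [[0.003,-0.0015,0],[0,0,0]],
  [[0.003,-0.0015,0],[0,0,0]],
])

```text
time: 10.45
position: [459.2, -1.5, 80.0]
eef_rot: [[0.504, 0.864, -0.011], [0.864, -0.504, 0.007], [0.0, -0.014, -1.0]]
contact_force: [-0.9, -1.0, -0.5]
opening: 0.4
```

```bash
python3 -c "
from h import *
crop(r.grab_frame('scene')[:,:,::-1],200,160,130,110,6,'pics/s10c.png')
s=r.observe();p=s['position'];d=p[:2]-C;u=np.array([np.cos(np.radians(149.55)),np.sin(np.radians(149.55))]);print(p,s['contact_force'],'r',d@u,'lat',d@[-u[1],u[0]])"
```

```text
[459.21280763  -1.42723946  79.98837586] [-0.48519076  0.38685308  0.5966581 ] r 161.11666329812425 lat 1.367577730606319
```

View pics/s10c.png

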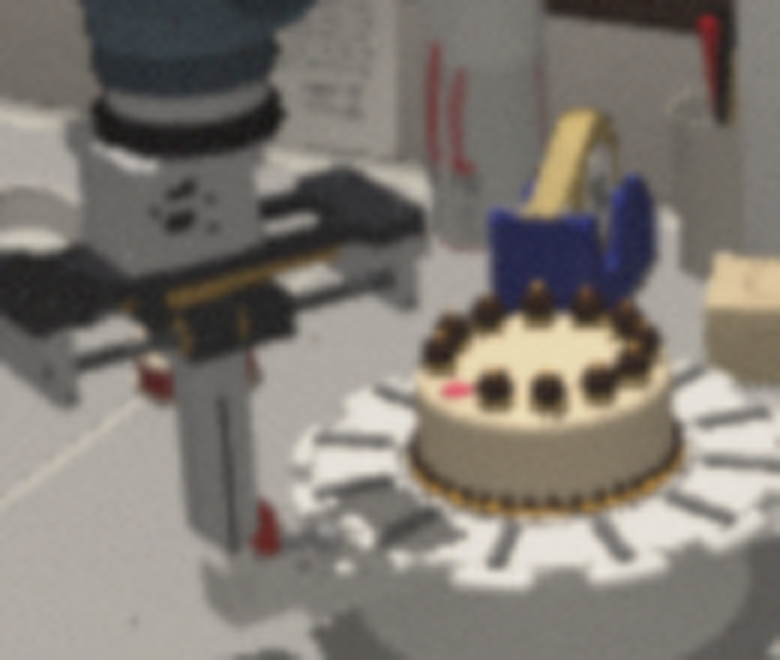

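servo_tool([
  [[0.001,-0.0005,0],[0,0,0]],
  [[0.002,-0.001,0],[0,0,0]],
  [[0.0025,-0.0015,0],[0,0,0]],
  [[0.0025,-0.0015,0],[0,0,0]],
])

```text
time: 10.83
position: [461.2, -2.6, 79.9]
eef_rot: [[0.504, 0.864, -0.013], [0.864, -0.504, 0.008], [0.001, -0.015, -1.0]]
contact_force: [-4.0, 2.4, 3.7]
opening: 0.1
```

servo_tool([
  [[0.001,-0.0006,0],[0,0,0]],
  [[0.0015,-0.0009,0],[0,0,0]],
  [[0.0015,-0.0009,0],[0,0,0]],
])

```text
time: 11.08
position: [461.1, -2.6, 79.5]
eef_rot: [[0.504, 0.864, -0.017], [0.864, -0.504, 0.01], [0.0, -0.02, -1.0]]
contact_force: [-6.5, 3.1, 4.6]
opening: 0.3
```

The finger stopped moving while the force rose to about 8 N, so the slide is against its stop. I'll back off, lift clear and look.

servo_tool([
  [[-0.006,0.0035,0],[0,0,0]],
  [[-0.015,0.009,0],[0,0,0]],
  [[-0.025,0.0145,0],[0,0,0]],
  [[-0.027,0.016,0.02],[0,0,0]],
  [[-0.027,0.016,0.05],[0,0,0]],
  [[-0.027,0.016,0.085],[0,0,0]],
  [[-0.027,-0.01,0.12],[0,0,0]],
  [[-0.027,-0.045,0.14],[0,0,0]],
])

```text
time: 11.75
position: [435.0, -46.5, 223.0]
eef_rot: [[0.5, 0.866, -0.011], [0.866, -0.499, 0.008], [0.002, -0.014, -1.0]]
contact_force: [0.8, -1.9, 0.1]
opening: 0.5
```

servo_tool([
  [[0,-0.035,0],[0,0,0]],
  [[0,-0.07,0],[0,0,0]],
  [[0,-0.105,0],[0,0,0]],
  [[0,-0.14,0],[0,0,0]],
  [[0,-0.175,0],[0,0,0]],
  [[0,-0.2,0],[0,0,0]],
  [[0,-0.21,0],[0,0,0]],
  [[0,-0.21,0],[0,0,0]],
])

```text
time: 12.42
position: [434.7, -257.7, 222.9]
eef_rot: [[0.502, 0.865, -0.011], [0.865, -0.502, 0.008], [0.001, -0.013, -1.0]]
contact_force: [0.5, -0.8, 0.3]
opening: 0.4
```

```bash
python3 -c "
from h import *
for n in('scene','top'):
    cv2.imwrite(f'pics/{n}11.png',r.grab_frame(n)[:,:,::-1])
crop(cv2.imread('pics/scene11.png'),200,160,130,110,6,'pics/s11c.png')
crop(cv2.imread('pics/top11.png'),225,185,110,120,5,'pics/t11c.png')"
```

```text
(no output)
```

View pics/s11c.png

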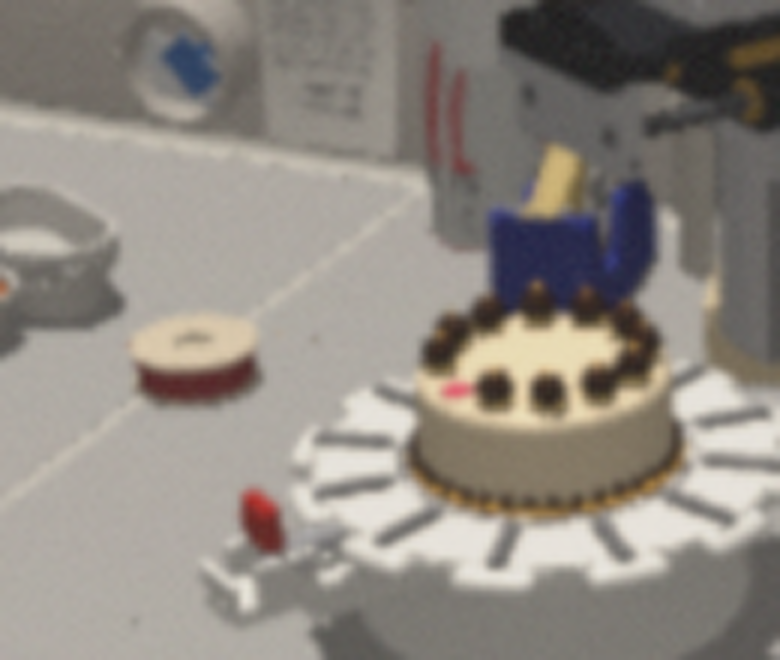

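View pics/t11c.png

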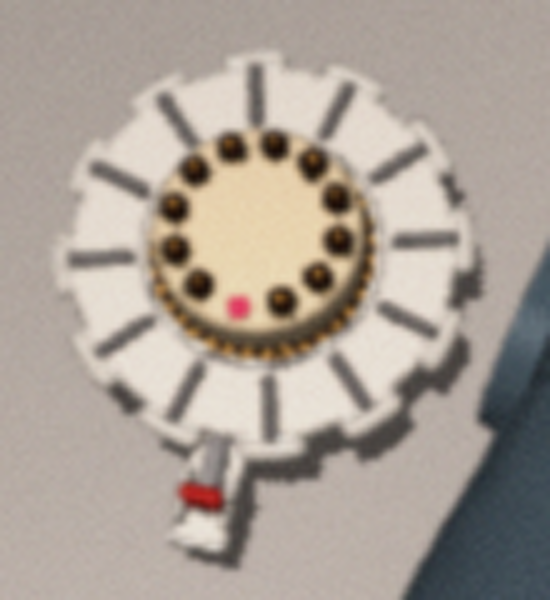

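```bash
python3 - <<'E'
from h import *
a=lambda P:np.degrees(np.arctan2(P[:,1]-C[1],P[:,0]-C[0]))
t=unproj("top",c2p([(196,523),(202,495),(238,307)],225,185,5),90);t[2]=unproj("top",c2p([(238,307)],225,185,5),116)[0]
print(np.hypot(*(t[:,:2]-C).T),a(t)); s=r.observe();print(s["contact_force"],s["time"])
print(r.hand_in())
E
```

```text
[157.16900615 141.90445882  44.13189881] [149.60643645 149.52700622 148.94125014]
[0.09109721 0.24041465 0.21593686] 12.5167
the job is handed in; nothing more can be done
None
```

The job is done and handed in at about 12.5 s of the 69 s allowed. The hand-in gives no verdict, so the result rests on my own checks below.

**What I did:** I set the closed fingertips down just above the deck face, between two ribs. Pushing one rib, I turned the deck about 148° clockwise in small arcs. Then I lifted off and pushed the red tab home from outside, with a peak reading of about 8 N.

**Last checks:**

| Check | Measured | Needed |
|---|---|---|
| Direction of the empty place | 148.9° from the pink disc; 149.25° from the ribs just before the slide was pushed | Slide line at 149.5°, within about 6° (5 mm) |
| Slide travel | about 15.3 mm from the pictures; the finger also came up against the stop | At least 12 mm |
| Turntable | Looks unmoved in the before and after pictures | Within 30 mm and level |
| Arm contact | About 0.3 N read, which is sensor noise, with the arm well clear | None |

The deck's centre was fitted once, at the start, and not measured again. I did not measure the bystanders afterwards, but the arm passed well above them and no contact force showed during the moves. No check failed; the only disagreement was the 0.3° between the pink disc and the ribs, which is within measuring error.

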